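# Pack hat-shaped press blocks head to tail in their rack

## Task

Put the three loose wooden press blocks into the rack beside the one already there, so that all four stand flat on its floor in one row, square to it, brim-down and crown-down by turns with the brims tucked over one another; leave each block the way up it is. Then slide the red stop up against them so that the row is packed tight between stop and end plate with no gaps, and let go. Leave the tape, the spice jar and the egg timer where they are.

Things in the scene. Friction and masses are not known exactly. Their poses are not given: they have to be found in the camera images.
- rack: Fixed aluminium rack, 94 mm wide (own x), 400 mm long (own y, -227 to +173). Origin on the table under the lane, z up. Lane floor 12 mm above the table, 70 mm wide between side rails 5 mm high (tops 17 mm above the table); fingers have room beside it above the rails. End plate at +y, inner face y = 150 mm, 50 mm high; red stop at -y. Blocks stand in a row along y.
- rack_end (a point): Foot of the end plate's inner face, mid lane, on the floor (rack frame 0, 150, 12 mm). Packed tight by turns, neighbours stand 59 mm apart in y, four blocks 257 mm long in all; two the same way up side by side need 80 mm, which is too long. A brim-down block cannot be lowered past the brim of a crown-down neighbour, so it goes in before it.
- stop (a joint): Red stop plate, 66 mm wide, 12 thick, 49 high, sliding along the lane. At 0 (m) it is fully open, face at y = -167 mm in the rack frame; it grows as it slides to +y towards the end plate, up to 0.075. Friction 3 N (under 10 N pushing the row), stays where left. Starts at 0 to 0.015; about 0.060 with four blocks packed tight.
- stop_grip (a point): Grip point in the red fin behind the stop plate: the fin is 18 mm thick (rack x), 37 mm long (rack y), its top 13 mm above this point (58 mm above the table); pinch it across rack x and slide it.
- first_block: Wooden hat-section block, 64 mm deep (own x), 46 mm tall, 0.1 to 0.2 kg: brim plate 80 wide (own y) and 12 thick, centred crown 38 wide (own y) and 34 tall. Grip it by its flat end faces, 64 mm apart along x. Origin: centre of its underside as it stands; z up. This one already stands in the lane, brim down, crown up, next to the end plate (gap up to about 10 mm), its y along the rack's y.
- brim_down_block: Wooden hat-section block, 64 mm deep (own x), 46 mm tall, 0.1 to 0.2 kg: brim plate 80 wide (own y) and 12 thick, centred crown 38 wide (own y) and 34 tall. Grip it by its flat end faces, 64 mm apart along x. Origin: centre of its underside as it stands; z up. This loose one stands on the table brim down, crown up.
- crown_down_block_a: Wooden hat-section block, 64 mm deep (own x), 46 mm tall, 0.1 to 0.2 kg: brim plate 80 wide (own y) and 12 thick, centred crown 38 wide (own y) and 34 tall. Grip it by its flat end faces, 64 mm apart along x. Origin: centre of its underside as it stands; z up. This loose one stands on the table on its crown, with the brim on top (34 to 46 mm up).
- crown_down_block_b: Wooden hat-section block, 64 mm deep (own x), 46 mm tall, 0.1 to 0.2 kg: brim plate 80 wide (own y) and 12 thick, centred crown 38 wide (own y) and 34 tall. Grip it by its flat end faces, 64 mm apart along x. Origin: centre of its underside as it stands; z up. Same as crown_down_block_a: crown down, brim on top.
- tape: Bystander: roll of tan tape, 98 mm across, 25 mm high, lying flat. Origin centre of underside.
- spice_jar: Bystander: spice jar with a red cap, 45 mm across, 106 mm tall. Origin centre of underside.
- egg_timer: Bystander: round white kitchen timer with a red knob, 72 mm across, 47 mm high. Origin centre of underside.

How it is judged (in metres and radians):
At the end, for the whole second after the job is handed in: All four blocks stand as they started (tilt under 5 deg), on the lane floor within 4 mm, within 9 mm of its middle and 7 deg of its direction, at rest between end plate and stop; the stop is at 0.053 or more (gaps in the row 7 mm at most in all) (angle between each of first_block, brim_down_block, crown_down_block_a, crown_down_block_b's own z axis and vertical below 0.09 rad and angle between the y axis of each of first_block, brim_down_block, crown_down_block_a, crown_down_block_b and the y axis of rack, either way round below 0.12 rad and x of first_block in the frame of rack between -0.009 and 0.009 m and z of first_block in the frame of rack between 0.009 and 0.016 m and y of first_block in the frame of rack between -0.09 and 0.135 m and linear speed of each of first_block, brim_down_block, crown_down_block_a, crown_down_block_b below 0.02 m/s and x of brim_down_block in the frame of rack between -0.009 and 0.009 m and z of brim_down_block in the frame of rack between 0.009 and 0.016 m and y of brim_down_block in the frame of rack between -0.09 and 0.135 m and x of crown_down_block_a in the frame of rack between -0.009 and 0.009 m and z of crown_down_block_a in the frame of rack between 0.009 and 0.016 m and y of crown_down_block_a in the frame of rack between -0.09 and 0.135 m and x of crown_down_block_b in the frame of rack between -0.009 and 0.009 m and z of crown_down_block_b in the frame of rack between 0.009 and 0.016 m and y of crown_down_block_b in the frame of rack between -0.09 and 0.135 m and value of joint stop above 0.053 m); the robot touches nothing.
It fails at once if roll of tan tape moved more than 30 mm or tipped over (distance of tape from where it was at the start of the episode above 0.03 m or angle between tape's own z axis and vertical above 0.5 rad).
It fails at once if spice jar moved more than 30 mm or tipped over (distance of spice_jar from where it was at the start of the episode above 0.03 m or angle between spice_jar's own z axis and vertical above 0.5 rad).
It fails at once if egg timer moved more than 30 mm or tipped over (distance of egg_timer from where it was at the start of the episode above 0.03 m or angle between egg_timer's own z axis and vertical above 0.5 rad).
It also fails if it takes over 72 s, if anything falls off the work surface, if the arm or the gripper's body presses on something with over 40 N, if the wrist force passes 120 N, or if a joint passes its speed limit or range.

## Robot

A 6-joint arm with a two-finger parallel gripper is mounted at the origin on a cart in front of the work surface, level with it; the furniture and walls round the work are solid. World frame = base frame: x ahead of the robot, y to its left, z up, the work surface at z = 0. Lengths are in mm, angles in rad, forces in N, time in s.
With the tool pointing down it reaches from about 350 to 875 mm from the base axis. Payload 4.2 kg.
Tool frame: the origin (TCP) lies midway between the tips of the shut fingers; the grasp point (between the pads) lies 19 mm behind it; z points along the fingers, y is the line along which they close (so a half turn about z gives the same grasp; the last joint's range is limited). The gripper opens to 85 mm and grips with 20 to 120 N. Pads are 22 mm wide; open, the fingers measure 114 mm over their backs; the gripper's body (76 mm by 85 mm) begins 54 mm behind the grasp point. The pads swing forward as they close: fully open they stand 13 mm farther back than shut.
Start: joints at [1.487, 0.385, 0.008, 0, -1.194, -0.259], TCP at [210.046, 588.626, 231.312] pointing down, gripper open.
Joint ranges: [-3.14, 3.14], [-1.21, 2.06], [-1.07, 1.41], [-3.16, 2.05], [-2.99, -0.16], [-3.1, 3.1]. Speed limits (rad/s): [2.79, 2.79, 3.14, 3.14, 3.14, 3.14].

## Interface

Orientations are given as a unit quaternion [x, y, z, w].
In Python, from bench import read_state, get_image, job_done gives the robot as it stands.
- The arm moves only by the tool servo_tool, never from a script. Its arguments are lists of equal length, an entry for each row: "rotation": the turn, a rotation vector about the world's x, y, z scaled (see below), a list of three; "slide": the shift along the world's x, y, z scaled (see below), a list of three; "grip": the opening, from -1 (shut) to 1 (fully open). In form: {"rotation": [[rx, ry, rz], ...], "slide": [[tx, ty, tz], ...], "grip": [grip, ...]}. A call has 1 to 8 rows; each row is the pose to reach, as a shift and turn from the pose commanded when the call began, turning the shorter way round; what a row does not reach only later rows make up. The controller multiplies each number of a shift by 0.2 m and each number of a turn by 360 degrees. A row lasts 1/8 s, in which the tool goes at most 62.5 mm and 10.7 degrees, less where a joint would pass 70% of its speed; a pose out of reach is approached as far as the arm can. A call with a number of a shift or a turn outside -1 to 1 is refused whole. A call with a gripper value outside its range is refused whole. The fingers move at their own pace and stop on an object; the grip force is fixed at half the most. Time passes only in rows, so rows that repeat a pose let the fingers close. It gives the time, the measured TCP pose, the force, the opening and the grip force at its end, in the units of the state.
- read_state(): the state, without advancing time (a new reading comes with each control period).
- get_image(name): name is "side" or "top" or "wrist"; returns a dict with "image" (480x640x3 uint8, red, green, blue), "depth" (480x640 float32, mm along the optical axis (not along the pixel's ray), 0 where there is no reading), "camera_matrix" (3x3 intrinsics, pixels), "rvec" (rotation vector, rad) and "tvec" (3), from world to camera coordinates, as OpenCV has them; the wrist camera has in their place "hand_eye" (4x4, takes a point from camera to tool coordinates, whose origin is the TCP and whose axes are the flange's). Camera axes: x right, y down, z forward; pixel columns grow to the right and rows downward; lengths in mm; the calibration is good to about 2 mm. A picture is of the moment at which its call begins: read the wrist's pose just before it.
- job_done(): hands the job in; it is judged then, once.
The state is a dict: "clock": time; "joints": joint angles; "joint_vel": joint speeds; "joint_efforts": joint torques, N m; "position": TCP position; "ee_rot": TCP orientation; "contact_force": force on the tool from outside, world axes, zero at the start; "wrist_torque": the same for the moment, N m; "gripper_width": finger opening in mm; "grasp_force": force on a finger pad.
Only numpy, scipy, OpenCV 4.12 (cv2) and the standard library are available. Lean on these libraries where they do the work, as an engineer would, in place of code of your own. Each camera call takes 0.05 s, during which the arm holds its last target. There are 200 camera calls.

## Working session

There is one attempt and no reset: what is moved stays moved. The work goes in short steps, Python scripts to look and compute and a tool call to move; the robot and the scene stay as the last step left them, time stands still between calls to the robot, and variables do not carry over. Pictures are saved under pics/ and viewed, at most 10 in all, crops included, and the job is handed in when it is done.

Besides the shell and the picture viewer there is one more tool, called after "Call:" as name(argument=value, ...) on one line, values as JSON. servo_tool: Moves the arm, as the interface text tells. Shifts and turns lie within -1 to 1; 1 stands for 0.2 m of shift or 360 degrees of turn. Its arguments: {"type":"object","properties":{"rotation":{"type":"array","items":{"type":"array","items":{"type":"number","minimum":-1,"maximum":1}}},"slide":{"type":"array","items":{"type":"array","items":{"type":"number","minimum":-1,"maximum":1}}},"grip":{"type":"array","items":{"type":"number"}}},"required":["rotation","slide","grip"]}

```bash
mkdir -p pics
cat > h.py <<'E'
import numpy as np, cv2
from bench import read_state, get_image, job_done
def cloud(n):
    st=read_state(); d=get_image(n); K=d["camera_matrix"]; Z=d["depth"].astype(float)
    v,u=np.mgrid[:480,:640]
    P=np.stack([(u-K[0,2])/K[0,0]*Z,(v-K[1,2])/K[1,1]*Z,Z],-1)
    if n=="wrist":
        from scipy.spatial.transform import Rotation as R
        H=np.array(d["hand_eye"]); P=P@H[:3,:3].T+H[:3,3]
        P=P@R.from_quat(st["ee_rot"]).as_matrix().T+np.array(st["position"])
    else:
        Rm=cv2.Rodrigues(np.array(d["rvec"],float))[0]; P=(P-np.array(d["tvec"]).ravel())@Rm
    P[Z==0]=np.nan
    return d["image"],P
E
python3 - <<'E'
from h import *
s=read_state(); print({k:np.round(v,3) for k,v in s.items()})
for n in("top","side"):
    im,P=cloud(n); cv2.imwrite(f"pics/{n}0.png",im[...,::-1]); np.savez(f"{n}0.npz",im=im,P=P)
E
```

```text
{'clock': np.float64(0.0), 'joints': array([ 1.487e+00,  3.860e-01,  7.000e-03, -1.000e-03, -1.194e+00,
       -2.590e-01]), 'joint_vel': array([-0.001,  0.002,  0.001, -0.001, -0.   , -0.   ]), 'joint_efforts': array([ 0.0000e+00, -3.9229e+01,  1.8840e+01,  4.1860e+00, -5.0000e-03,
       -0.0000e+00]), 'position': array([209.843, 588.083, 230.176]), 'ee_rot': array([ 0.985, -0.171, -0.   ,  0.001]), 'contact_force': array([-0.653,  0.462,  0.429]), 'wrist_torque': array([-0.008,  0.02 , -0.014]), 'grasp_force': np.float64(0.0), 'gripper_width': np.float64(85.434)}
```

View pics/top0.png

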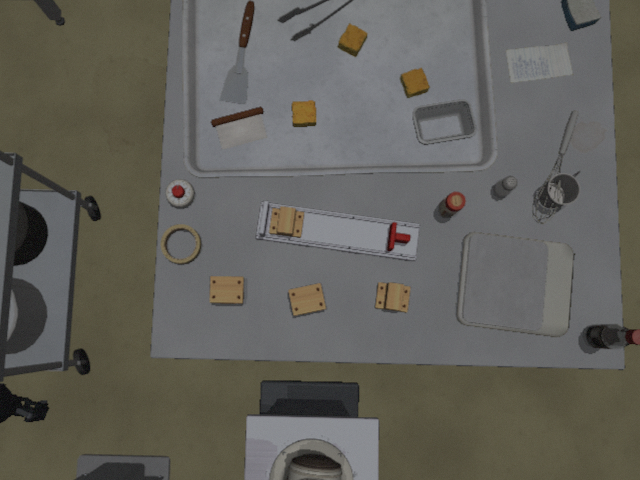

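View pics/side0.png

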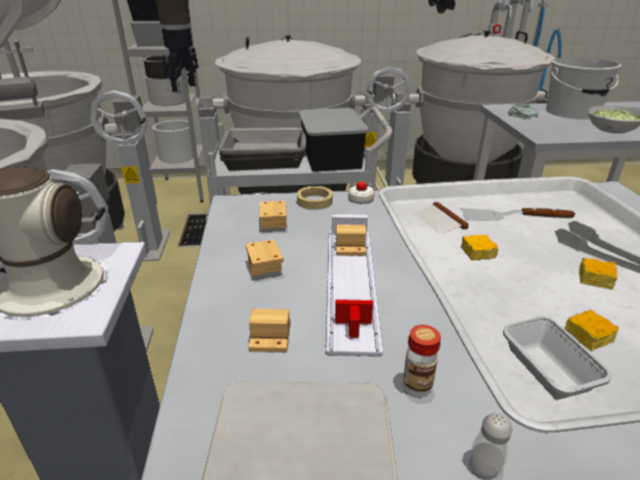

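The top view has the robot at the bottom, +x up and +y left. The crown-down blocks are at (226,290) and (307,300), and the brim-down block is at (393,297). The first block is at (287,221), the stop fin at (402,237) and the end plate at (263,220). The side view agrees. Next I'll get coarse poses from the clouds.

```bash
cat >> h.py <<'E'
def wood(im):
    h=cv2.cvtColor(im,cv2.COLOR_RGB2HSV); return (h[...,0]>8)&(h[...,0]<28)&(h[...,1]>70)&(h[...,2]>70)
def rects(im,P,m,minn=60):
    n,l,s,c=cv2.connectedComponentsWithStats(m.astype(np.uint8))
    for i in range(1,n):
        q=P[l==i]; q=q[np.isfinite(q[:,2])]
        if len(q)<minn: continue
        r=cv2.minAreaRect(q[:,:2].astype(np.float32)); print("px",np.round(c[i]),len(q),"rect",np.round(r[0],1),np.round(r[1],1),round(r[2],1),"z5/50/95",np.round(np.percentile(q[:,2],[5,50,95]),1),"med",np.round(np.median(q,0),1))
E
python3 - <<'E'
from h import *
for n in("top",):
    d=np.load(f"{n}0.npz"); im,P=d["im"],d["P"]; z=P[...,2]
    roi=np.zeros(z.shape,bool); roi[175:350,150:475]=1
    print("wood"); rects(im,P,wood(im)&roi&(z>6)); 
    print("woodtop"); rects(im,P,wood(im)&roi&(z>36))
    h=cv2.cvtColor(im,cv2.COLOR_RGB2HSV); red=((h[...,0]<8)|(h[...,0]>172))&(h[...,1]>130)
    print("red"); rects(im,P,red&roi,20)
    print("high"); rects(im,P,roi&(z>7),100); 
    print("table z",np.nanmedian(z[340:352,200:450]))
E
```

```text
wood
px [456. 200.] 100 rect [ 666.7 -324.3] [25.6 26.2] 1.0 z5/50/95 [101.2 106.2 111. ] med [ 666.3 -324.   106.2]
px [286. 221.] 803 rect [619.1  75.1] [77.7 63.1] 83.8 z5/50/95 [19.2 49.7 61. ] med [618.1  73.   49.7]
px [180. 243.] 388 rect [559.4 334.8] [93.5 92.7] 47.1 z5/50/95 [15.6 23.3 28.2] med [559.4 334.9  23.3]
px [226. 289.] 866 rect [449.1 214.1] [63.4 78.4] 1.2 z5/50/95 [39.8 45.4 50.7] med [448.7 213.8  45.4]
px [306. 299.] 866 rect [430.5  20.6] [62.6 79.6] 13.2 z5/50/95 [40.1 45.9 50.7] med [430.1  20.6  45.9]
px [381. 295.] 207 rect [ 445.5 -160.2] [21.1 61.8] 84.2 z5/50/95 [ 6.7 11.8 17.3] med [ 445.7 -161.    11.8]
px [397. 297.] 569 rect [ 441.1 -199.7] [59.2 62.8] 83.2 z5/50/95 [ 9.1 44.3 50.5] med [ 440.  -195.7   44.3]
woodtop
px [456. 200.] 100 rect [ 666.7 -324.3] [25.6 26.2] 1.0 z5/50/95 [101.2 106.2 111. ] med [ 666.3 -324.   106.2]
px [285. 220.] 414 rect [619.   76.3] [38.  62.7] 83.9 z5/50/95 [51.4 57.1 62.1] med [618.   75.5  57.1]
px [226. 289.] 860 rect [449.4 214.1] [62.8 78.3] 1.2 z5/50/95 [40.1 45.4 50.7] med [448.8 213.9  45.4]
px [306. 299.] 
[... 832 characters left out ...]
 med [ 660.8 -314.9  102.4]
px [337. 230.] 5693 rect [604.7 -49.1] [404.7  98.4] 83.1 z5/50/95 [ 8.2 14.  59.7] med [601.5 -50.4  14. ]
px [180. 243.] 573 rect [561.2 334.6] [96.  96.3] 85.1 z5/50/95 [10.4 23.  28.3] med [559.9 336.3  23. ]
px [466. 282.] 1540 rect [ 490.4 -359.8] [229.5  49. ] 0.6 z5/50/95 [26.2 58.  66.4] med [ 475.  -359.1   58. ]
px [226. 289.] 910 rect [449.1 215.1] [63.5 80.3] 1.4 z5/50/95 [39.8 45.3 50.6] med [448.8 214.1  45.3]
px [306. 299.] 900 rect [431.3  21.1] [64.3 80.1] 13.3 z5/50/95 [40.1 45.9 50.7] med [430.6  21.3  45.9]
px [392. 296.] 836 rect [ 443.6 -188.8] [82.1 73.1] 87.4 z5/50/95 [ 8.7 39.9 49.7] med [ 442.3 -184.1   39.9]
table z -0.27119973368104844
```

Call:
servo_tool(rotation=[[0,0,-0.1071],[0,0,-0.1071],[0,0,-0.1071],[0,0,-0.1071]], slide=[[0.29,-0.97,0],[0.29,-0.97,0],[0.29,-0.97,0],[0.29,-0.97,0]], grip=[1,1,1,1])

```text
clock: 0.6
position: [268.3, 391.0, 231.3]
ee_rot: [0.872, -0.489, -0.0, 0.001]
contact_force: [0.4, 1.3, -0.6]
gripper_width: 85.8
grasp_force: 0.0
```

Call:
servo_tool(rotation=[[0,0,-0.1071],[0,0,-0.1071],[0,0,-0.1071],[0,0,-0.1071]], slide=[[0.29,-0.97,0],[0.29,-0.97,0],[0.29,-0.97,0],[0.29,-0.97,0]], grip=[1,1,1,1])

```text
clock: 1.1
position: [325.8, 197.4, 231.1]
ee_rot: [-0.661, 0.75, 0.0, -0.0]
contact_force: [1.3, 1.4, -0.6]
gripper_width: 85.1
grasp_force: 0.0
```

Call:
servo_tool(rotation=[[0,0,0],[0,0,0],[0,0,0],[0,0,0]], slide=[[0.29,-0.97,0],[0.29,-0.97,0],[0.29,-0.97,0],[0.29,-0.97,0]], grip=[1,1,1,1])

```text
clock: 1.6
position: [383.8, 3.5, 231.0]
ee_rot: [-0.662, 0.749, 0.0, -0.0]
contact_force: [0.4, 0.3, -0.8]
gripper_width: 85.9
grasp_force: 0.0
```

Run:
```python
from h import *
im,P=cloud("wrist"); z=P[...,2]
print(np.round(get_image("wrist")["hand_eye"],3).tolist()); print(np.round(read_state()["position"],1),np.round(read_state()["ee_rot"],4))
cv2.imwrite("pics/w1.png",im[...,::-1])
print([np.round(P[v,u]) for v,u in((20,20),(20,620),(460,20),(460,620),(240,320))])
rects(im,P,wood(im)&(z>38),400)
```

```text
[[-0.0, -0.963, -0.269, 67.895], [1.0, 0.0, -0.001, -0.16], [0.001, -0.269, 0.963, -143.36], [0.0, 0.0, 0.0, 1.0]]
[383.9   4.9 230.9] [-6.626e-01  7.490e-01  2.000e-04 -4.000e-04]
[array([ 600., -177.,   34.]), array([  99., -123.,    1.]), array([454.,   2., 302.]), array([314.,  20., 302.]), array([385.,  44.,   2.])]
px [266. 232.] 6104 rect [431.   20.5] [64.9 79.7] 13.3 z5/50/95 [45.4 46.8 48. ] med [430.3  17.9  46.8]
px [ 76. 315.] 3590 rect [619.3  75.4] [38.9 64.9] 83.8 z5/50/95 [41.6 58.7 60.1] med [614.   71.7  58.7]
px [276. 393.] 1817 rect [434.7  97.9] [223.8  68.8] 81.6 z5/50/95 [40.4 46.6 48.2] med [444.1 183.9  46.6]
```

View pics/w1.png

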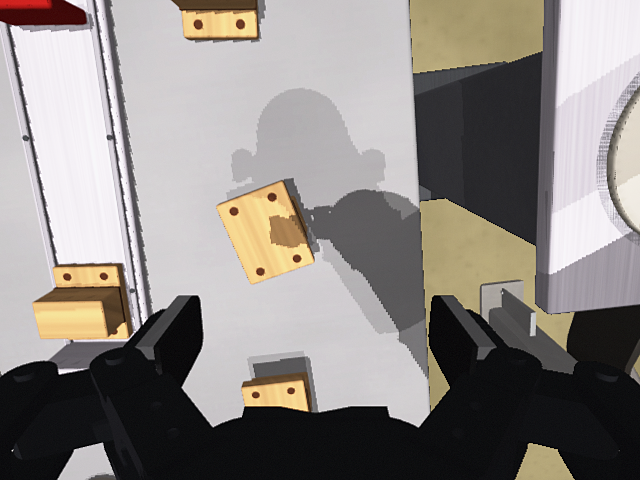

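The wrist picture shows block B in the middle at (266,232), the rack lane on the left (rails at columns about 20 and 110) and the brim-down block at the top (220,25). Its block poses agree with the top view to within 1 mm. Next I'll fit the rails from this cloud.

Run:
```python
from h import *
im,P=cloud("wrist"); im2,P2=(lambda d:(d["im"],d["P"]))(np.load("top0.npz"))
for nm,Q,lo,hi in(("wrist",P,-150,40),("top",P2,-190,40)):
    q=Q.reshape(-1,3); q=q[np.isfinite(q[:,2])]
    q=q[(abs(q[:,0]-605)<75)&(q[:,1]>lo)&(q[:,1]<hi)]
    o=np.array([607.9,-22.3])
    for lab,(a,b) in{"rail":(15.2,21),"floor":(10,14.5)}.items():
        r=q[(q[:,2]>a)&(q[:,2]<b)]; best=None
        for yaw in np.radians(np.arange(-9,-4,.1)):
            x=(r[:,:2]-o)@[np.cos(yaw),np.sin(yaw)]
            sc=0
            hh=np.histogram(x,np.arange(-70,70,1.))[0].astype(float); sc=(np.diff(hh)**2).sum()
            if best is None or sc>best[0]: best=(sc,yaw,x)
        x=best[2]; print(nm,lab,len(r),"yaw",round(np.degrees(best[1]),2)); 
        h,e=np.histogram(x,np.arange(-60,61,2)); print([(int(a),int(c)) for a,c in zip(e,h) if c>len(r)*.004])
```

```text
wrist rail 3343 yaw -6.6
[(-44, 191), (-42, 601), (-40, 444), (-38, 311), (32, 297), (34, 600), (36, 446), (38, 281), (40, 15)]
wrist floor 16715 yaw -6.6
[(-50, 123), (-48, 592), (-46, 484), (-44, 444), (-42, 173), (-34, 388), (-32, 456), (-30, 433), (-28, 438), (-26, 440), (-24, 409), (-22, 445), (-20, 427), (-18, 419), (-16, 433), (-14, 420), (-12, 431), (-10, 426), (-8, 403), (-6, 439), (-4, 435), (-2, 436), (0, 391), (2, 436), (4, 425), (6, 420), (8, 407), (10, 422), (12, 428), (14, 412), (16, 412), (18, 418), (20, 412), (22, 400), (24, 402), (26, 435), (28, 412), (30, 405), (32, 414), (34, 245), (42, 141), (44, 158)]
top rail 655 yaw -5.2
[(-50, 5), (-48, 10), (-46, 14), (-44, 36), (-42, 43), (-40, 32), (-38, 31), (-36, 10), (-34, 12), (-32, 7), (-30, 8), (-28, 12), (-26, 8), (-24, 16), (-22, 6), (-20, 9), (-18, 8), (-16, 12), (-14, 9), (-12, 11), (-10, 7), (-8, 5), (-6, 12), (-4, 15), (-2, 7), (0, 12), (2, 7), (4, 10), (6, 9), (8, 10), (10, 9), (12, 10), (14, 13), (16, 9), (18, 9), (20, 6), (22, 15), (24, 11), (26, 10), (28, 7), (30, 18), (32, 31), (34, 47), (36, 35), (38, 21), (40, 6), (42, 4)]
top floor 1518 yaw -6.1
[(-50, 20), (-48, 32), (-46, 42), (-44, 39), (-42, 16), (-40, 18), (-38, 15), (-36, 33), (-34, 43), (-32, 28), (-30, 34), (-28, 44), (-26, 38), (-24, 32), (-22, 34), (-20, 41), (-18, 25), (-16, 37), (-14, 24), (-12, 42), (-10, 31), (-8, 32), (-6, 33), (-4, 32), (-2, 38), (0, 31), (2, 29), (4, 33), (6, 37), (8, 27), (10, 33), (12, 38), (14, 31), (16, 31), (18, 31), (20, 37), (22, 42), (24, 32), (26, 36), (28, 29), (30, 43), (32, 29), (34, 19), (36, 22), (38, 13), (40, 37), (42, 33), (44, 20)]
```

Call:
servo_tool(rotation=[[0,0,0],[0,0,0],[0,0,0],[0,0,0]], slide=[[0.29,-0.97,-0.3],[0.29,-0.97,-0.3],[0.29,-0.97,-0.3],[0.29,-0.97,-0.3]], grip=[1,1,1,1])

```text
clock: 2.25
position: [442.3, -188.4, 169.7]
ee_rot: [-0.664, 0.748, 0.001, -0.001]
contact_force: [-0.1, -0.1, -0.4]
gripper_width: 85.3
grasp_force: 0.0
```

Call:
servo_tool(rotation=[[0,0,0],[0,0,0],[0,0,0],[0,0,0],[0,0,0],[0,0,0],[0,0,0],[0,0,0]], slide=[[0.002,-0.008,-0.28],[0.002,-0.008,-0.55],[0.002,-0.008,-0.76],[0.002,-0.008,-0.82],[0.002,-0.008,-0.82],[0.002,-0.008,-0.82],[0.002,-0.008,-0.82],[0.002,-0.008,-0.82]], grip=[1,1,1,1,1,-1,-1,-1])

```text
clock: 3.25
position: [444.0, -189.0, 9.2]
ee_rot: [-0.664, 0.747, -0.002, 0.001]
contact_force: [-0.6, 2.6, 6.9]
gripper_width: 63.1
grasp_force: 67.1
```

Call:
servo_tool(rotation=[[0,0,0],[0,0,0],[0,0,0],[0,0,0],[0,0,0],[0,0,0],[0,0,0]], slide=[[0,0,0.25],[0,0,0.5],[0.25,0.21,0.6],[0.5,0.42,0.6],[0.75,0.63,0.6],[0.8,0.69,0.6],[0.8,0.69,0.6]], grip=[-1,-1,-1,-1,-1,-1,-1])

```text
clock: 4.12
position: [603.3, -49.5, 127.2]
ee_rot: [-0.665, 0.747, 0.0, 0.0]
contact_force: [0.5, -0.6, -1.2]
gripper_width: 63.3
grasp_force: 67.2
```

```bash
cat >> h.py <<'E'
def lane(P,o=(607.9,-22.3),ys=(-60,60)):
    o=np.array(o); q=P.reshape(-1,3); q=q[np.isfinite(q[:,2])]
    w=np.radians(-6.6); x=(q[:,:2]-o)@[np.cos(w),np.sin(w)]; y=(q[:,:2]-o)@[-np.sin(w),np.cos(w)]
    for a in range(ys[0],ys[1],20):
        m=(y>a)&(y<a+20)&(abs(x)<60); f=m&(q[:,2]<14.6)&(q[:,2]>9)&(abs(x)<40); r=m&(q[:,2]>15.6)&(q[:,2]<20)
        if f.sum()<50: continue
        L=r&(x<-25); R_=r&(x>25)
        pc=lambda v:np.round(np.percentile(v,[3,97]),1) if len(v)>10 else None
        print(a,"floor",pc(x[f]),"railL",pc(x[L]),"railR",pc(x[R_]))
E
python3 - <<'E'
from h import *
s=read_state(); print(np.round(s["position"],1),np.round(s["ee_rot"],4),s["gripper_width"],np.round(s["contact_force"],1))
im,P=cloud("wrist"); cv2.imwrite("pics/w2.png",im[...,::-1]); np.savez("w2.npz",im=im,P=P)
lane(P,ys=(-200,80)); rects(im,P,wood(im)&(P[...,2]>38),400)
h=cv2.cvtColor(im,cv2.COLOR_RGB2HSV); red=((h[...,0]<8)|(h[...,0]>172))&(h[...,1]>130); rects(im,P,red,100)
E
```

```text
[603.3 -49.5 127.2] [-6.649e-01  7.469e-01  0.000e+00  3.000e-04] 63.26053037531776 [ 0.5 -0.6 -1.2]
-160 floor [-34.7  32.4] railL [-41.8 -30.1] railR [30.3 39.4]
-140 floor [-34.3  32.1] railL [-41.8 -36.2] railR [33.9 39.5]
-120 floor [-34.4  31.9] railL [-41.8 -36.2] railR [33.8 39.4]
-100 floor [-34.4  31.9] railL [-41.7 -36.3] railR [33.8 39.5]
-80 floor [-34.2  32. ] railL [-41.8 -36.3] railR [33.9 39.4]
-60 floor [-34.2  32.1] railL [-41.6 -36.2] railR [34.1 39.6]
px [316. 229.] 9320 rect [600.  -79.8] [21.5 64.3] 83.4 z5/50/95 [128.1 130.5 131.6] med [600.1 -80.8 130.5]
px [589. 308.] 10918 rect [453.3 -14. ] [ 81.3 175.3] 40.3 z5/50/95 [42.2 46.4 47.5] med [432.3  12.5  46.4]
px [316. 333.] 27839 rect [611.4  -3.8] [134.2  68.6] 83.1 z5/50/95 [137.  164.4 165.5] med [603.4 -56.8 164.4]
px [315.  12.] 3149 rect [ 588.7 -176.5] [ 2.5 63.7] 83.4 z5/50/95 [21.  46.1 61.3] med [ 589.2 -176.    46.1]
```

View pics/w2.png

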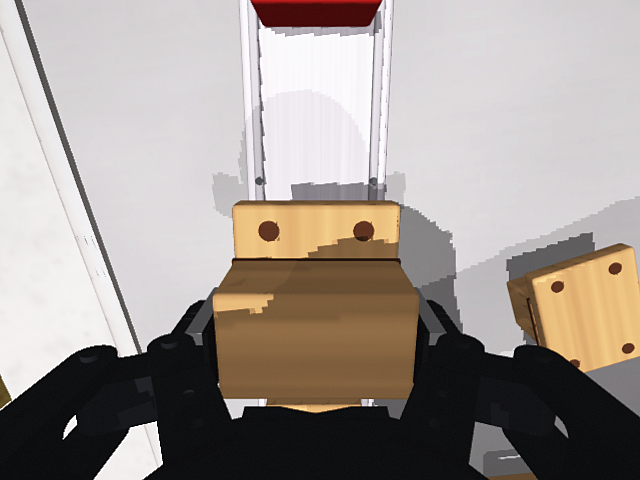

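Call:
servo_tool(rotation=[[0,0,0],[0,0,0],[0,0,0],[0,0,0],[0,0,0]], slide=[[0,0,-0.25],[0,0,-0.45],[0,0,-0.52],[0,0,-0.536],[0,0,-0.536]], grip=[-1,-1,-1,-1,-1])

```text
clock: 4.8
position: [598.6, -52.4, 25.5]
ee_rot: [-0.664, 0.747, 0.002, -0.004]
contact_force: [-12.3, 2.0, 27.3]
gripper_width: 63.8
grasp_force: 70.9
```

```bash
cat >> h.py <<'E'
O=np.array([606.76,-22.17]); W=np.radians(-6.6)
def rk(p):
    d=np.asarray(p)[:2]-O; return np.round([d@[np.cos(W),np.sin(W)],d@[-np.sin(W),np.cos(W)]],1)
E
python3 - <<'E'
from h import *
s=read_state(); print(np.round(s["position"],1),rk(s["position"]),np.round(s["ee_rot"],4),np.round(s["contact_force"],1),np.round(s["wrist_torque"],2))
im,P=cloud("wrist"); cv2.imwrite("pics/w3.png",im[...,::-1])
rects(im,P,wood(im)&(P[...,2]>10)&(P[...,2]<32),400)
E
```

```text
[598.6 -52.4  25.5] [ -4.6 -31. ] [-0.6643  0.7474  0.0017 -0.0036] [-12.3   2.   27.3] [0.84 4.81 0.  ]
px [317. 229.] 9361 rect [594.9 -82.6] [21.6 64. ] 83.0 z5/50/95 [26.5 29.1 30.2] med [594.9 -83.7  29.1]
px [625. 387.] 1164 rect [459.9   9. ] [18.9  9.4] 43.7 z5/50/95 [10.8 18.1 28.6] med [464.    9.4  18.1]
```

View pics/w3.png

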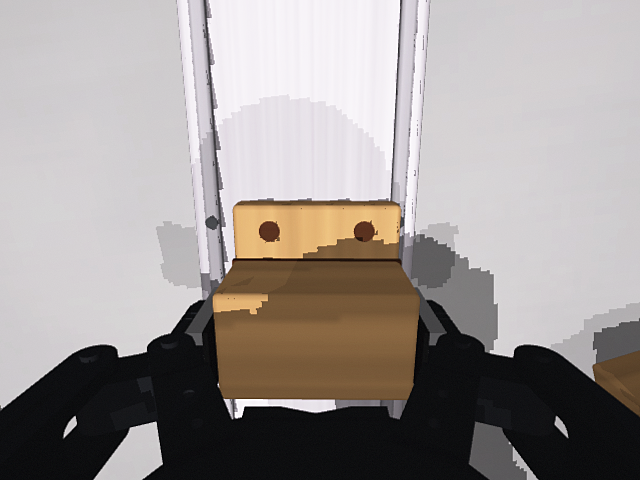

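The block sits about 4.5 mm toward −x (right in the picture, brim edge at column 400 over the rail at 405), resting on that rail. I'll lift slightly and let it settle.

Call:
servo_tool(rotation=[[0,0,0],[0,0,0],[0,0,0],[0,0,0]], slide=[[0,0,0.06],[0,0,0.06],[0,0,0.06],[0,0,0.06]], grip=[-1,-1,-1,-1])

```text
clock: 5.35
position: [602.1, -51.1, 31.4]
ee_rot: [-0.664, 0.748, 0.0, -0.0]
contact_force: [-0.4, -0.4, -1.9]
gripper_width: 62.9
grasp_force: 67.5
```

Run:
```python
from h import *
for i in range(3):
    im,P=cloud("wrist"); s=read_state(); print(np.round(s["position"],1),rk(s["position"]),np.round(s["ee_rot"],4),np.round(s["contact_force"],1))
rects(im,P,wood(im)&(P[...,2]>10)&(P[...,2]<60),400); lane(P,O,(-160,-60))
```

```text
[602.1 -51.1  31.3] [ -1.3 -29.3] [-6.642e-01  7.476e-01  4.000e-04 -6.000e-04] [-0.8 -0.6 -0.9]
[602.2 -51.   31.4] [ -1.2 -29.2] [-6.642e-01  7.476e-01  3.000e-04 -5.000e-04] [ 0.4  0.3 -1.8]
[602.2 -51.   31.5] [ -1.2 -29.2] [-6.642e-01  7.475e-01  3.000e-04 -5.000e-04] [ 0.2  0.  -2.4]
px [316. 229.] 9388 rect [601.1 -81.4] [23.4 69. ] 85.3 z5/50/95 [31.9 34.8 35.9] med [598.7 -82.3  34.8]
px [315. 272.] 3980 rect [600.4 -70.8] [ 2.1 63.3] 83.8 z5/50/95 [39.3 50.2 59.1] med [600.3 -70.8  50.2]
px [625. 381.] 1474 rect [461.1  12.7] [24.2 13.1] 60.4 z5/50/95 [10.9 18.6 29.2] med [463.6  10.4  18.6]
-160 floor [-33.3  33.3] railL [-40.5 -35.1] railR [34.8 40.4]
-140 floor [-33.4  33.3] railL [-40.7 -35.1] railR [34.9 40.5]
-120 floor [-33.4  33.2] railL [-40.7 -35.1] railR [34.9 40.4]
-100 floor [-33.4  33.2] railL [-40.6 -35.1] railR [34.9 40.4]
-80 floor [-33.5  33.7] railL [-40.7 -35.1] railR [34.9 40.4]
```

Call:
servo_tool(rotation=[[0,0,0],[0,0,0],[0,0,0],[0,0,0],[0,0,0],[0,0,0]], slide=[[0.006,-0.001,0],[0.006,-0.001,-0.015],[0.006,-0.001,-0.03],[0.006,-0.001,-0.04],[0.006,-0.001,-0.05],[0.006,-0.001,-0.055]], grip=[-1,-1,-1,-1,-1,-1])

```text
clock: 6.25
position: [603.6, -51.1, 21.4]
ee_rot: [-0.664, 0.747, 0.0, -0.0]
contact_force: [-2.2, 1.2, 5.3]
gripper_width: 63.3
grasp_force: 68.2
```

Call:
servo_tool(rotation=[[0,0,0],[0,0,0],[0,0,0],[0,0,0],[0,0,0.028],[0,0,0.0557],[0,0,0.0557],[0,0,0.0557]], slide=[[0,0,0],[0,0,0],[0,0,0.2],[0,0,0.45],[-0.25,0.1,0.45],[-0.5,0.2,0.45],[-0.75,0.31,0.45],[-0.863,0.358,0.45]], grip=[1,1,1,1,1,1,1,1])

```text
clock: 7.25
position: [428.5, 20.7, 111.4]
ee_rot: [0.785, -0.62, -0.0, -0.0]
contact_force: [0.8, 0.4, 0.6]
gripper_width: 85.2
grasp_force: 0.0
```

Run:
```python
from h import *
for i in range(3): im,P=cloud("wrist")
s=read_state(); print(np.round(s["position"],1),np.round(s["ee_rot"],4),s["gripper_width"])
rects(im,P,wood(im)&(P[...,2]>38)&(P[...,2]<62),400)
im,P=cloud("top"); m=wood(im)&(P[...,2]>30); m[:175]=0; m[350:]=0; rects(im,P,m,150)
```

```text
[430.9  20.8 111.8] [ 7.848e-01 -6.197e-01  5.000e-04 -7.000e-04] 85.32508709434327
px [40. 50.] 6902 rect [585.6 -49.9] [38.1 30.5] 83.3 z5/50/95 [42.1 58.5 60. ] med [579.5 -50.8  58.5]
px [313. 245.] 14326 rect [431.   20.6] [63.9 80.1] 13.5 z5/50/95 [45.5 46.7 47.7] med [431.6  16.4  46.7]
px [ 19. 277.] 2866 rect [600.5  77.4] [39.3 27.7] 84.6 z5/50/95 [39.5 53.4 59.6] med [589.5  71.3  53.4]
px [285. 220.] 420 rect [619.4  75.6] [40.9 63.4] 80.9 z5/50/95 [50.2 57.1 62.3] med [618.   76.   57.1]
px [338. 228.] 418 rect [603.  -51.3] [37.9 63.2] 83.8 z5/50/95 [51.4 57.5 63. ] med [601.8 -51.   57.5]
px [224. 287.] 705 rect [441.4 196.1] [ 78.6 114.8] 1.1 z5/50/95 [40.7 45.7 52.4] med [454.2 219.7  45.7]
```

Call:
servo_tool(rotation=[[0,0,0],[0,0,0],[0,0,0],[0,0,0],[0,0,0],[0,0,0],[0,0,0]], slide=[[0,0.001,-0.25],[0,0.001,-0.45],[0,0.001,-0.519],[0,0.001,-0.519],[0,0.001,-0.519],[0,0.001,-0.519],[0,0.001,-0.519]], grip=[1,1,1,1,-1,-1,-1])

```text
clock: 8.32
position: [432.0, 20.9, 8.2]
ee_rot: [0.784, -0.62, 0.001, -0.001]
contact_force: [0.7, 0.0, 2.1]
gripper_width: 63.2
grasp_force: 66.6
```

Call:
servo_tool(rotation=[[0,0,0],[0,0,0],[0,0,-0.028],[0,0,-0.0556],[0,0,-0.0556],[0,0,-0.0556],[0,0,-0.0556],[0,0,-0.0556]], slide=[[0,0,0.22],[0.1,0,0.42],[0.35,-0.02,0.42],[0.6,-0.03,0.42],[0.85,-0.04,0.42],[0.898,-0.042,0.42],[0.898,-0.042,0.42],[0.898,-0.042,0.42]], grip=[-1,-1,-1,-1,-1,-1,-1,-1])

```text
clock: 9.32
position: [609.0, 12.2, 91.1]
ee_rot: [-0.664, 0.747, 0.001, -0.001]
contact_force: [-0.4, 0.2, -3.0]
gripper_width: 63.2
grasp_force: 67.5
```

Run:
```python
from h import *
im,P=cloud("wrist");s=read_state(); print(np.round(s["position"],1),rk(s["position"]),np.round(s["ee_rot"],4))
cv2.imwrite("pics/w4.png",im[...,::-1])
m=wood(im)&(P[...,2]>55); rects(im,P,m,400); rects(im,P,wood(im)&(P[...,2]>105),400)
```

```text
[609.2  12.3  91.4] [-1.6 34.5] [-6.646e-01  7.472e-01  4.000e-04 -4.000e-04]
px [311. 136.] 12224 rect [603.7 -52.1] [37.9 64.1] 83.3 z5/50/95 [57.5 58.7 59.8] med [603.6 -53.   58.7]
px [315. 315.] 37166 rect [610.3   3.9] [64. 68.] 83.6 z5/50/95 [128.2 129.6 130.5] med [608.   -1.7 129.6]
px [315. 315.] 37166 rect [610.3   3.9] [64. 68.] 83.6 z5/50/95 [128.2 129.6 130.5] med [608.   -1.7 129.6]
```

Call:
servo_tool(rotation=[[0,0,0],[0,0,0]], slide=[[0,0.008,-0.07],[0,0.008,-0.07]], grip=[-1,-1])

```text
clock: 9.62
position: [608.9, 13.8, 75.8]
ee_rot: [-0.664, 0.747, 0.001, -0.002]
contact_force: [0.4, 0.4, -1.6]
gripper_width: 62.9
grasp_force: 67.5
```

Run:
```python
from h import *
im,P=cloud("wrist");im,P=cloud("wrist");s=read_state(); print(np.round(s["position"],1),rk(s["position"]),np.round(s["ee_rot"],4))
m=wood(im)&(P[...,2]>50); rects(im,P,m,400); lane(P,O,(-160,-60))
```

```text
[610.2  13.9  76.9] [-0.7 36.2] [-6.646e-01  7.472e-01  2.000e-04 -5.000e-04]
px [312. 132.] 14605 rect [603.7 -52.1] [38.2 64. ] 83.1 z5/50/95 [57.5 58.6 59.8] med [603.5 -53.1  58.6]
px [315. 315.] 37178 rect [611.   6.] [65.  68.1] 83.0 z5/50/95 [113.5 114.9 115.8] med [608.7  -0.  114.9]
-100 floor [-33.3  33.2] railL [-40.7 -35.1] railR [34.9 40.5]
-80 floor [-34.5  34.4] railL [-40.7 -35.1] railR [34.9 40.5]
```

Call:
servo_tool(rotation=[[0,0,0],[0,0,0],[0,0,0],[0,0,0],[0,0,0],[0,0,0],[0,0,0],[0,0,0]], slide=[[-0.003,0,-0.07],[-0.003,0,-0.14],[-0.003,0,-0.19],[-0.003,0,-0.22],[-0.003,0,-0.24],[-0.003,0,-0.26],[-0.003,0,-0.275],[-0.003,0,-0.286]], grip=[-1,-1,-1,-1,-1,-1,-1,-1])

```text
clock: 10.72
position: [610.1, 13.8, 20.2]
ee_rot: [-0.665, 0.747, -0.0, 0.0]
contact_force: [-4.9, 1.9, 16.7]
gripper_width: 63.5
grasp_force: 70.1
```

Call:
servo_tool(rotation=[[0,0,0],[0,0,0],[0,0,0],[0,0,0],[0,0,0],[0,0,0]], slide=[[0,0,0.005],[0.002,0.02,0.005],[0.005,0.04,0.005],[0.007,0.06,0.005],[0.009,0.075,0.005],[0.009,0.08,0.005]], grip=[-1,-1,-1,-1,-1,-1])

```text
clock: 11.48
position: [611.4, 25.7, 21.8]
ee_rot: [-0.664, 0.747, -0.001, -0.003]
contact_force: [2.3, -19.8, 1.6]
gripper_width: 63.1
grasp_force: 68.0
```

Run:
```python
from h import *
im,P=cloud("wrist"); c1=im
m=wood(im)&(P[...,2]>50)&(P[...,2]<64); rects(im,P,m,400)
im,P=cloud("side"); cv2.imwrite("pics/s2.png",cv2.resize(im[190:360,230:430],(800,600)[:2] if 0 else (706,600),interpolation=2)[...,::-1])
im,P=cloud("top"); m=P[...,2]>25; m[:190]=0; m[260:]=0
q=P[m]; q=q[(q[:,1]<140)&(q[:,1]>40)]
w=np.array([rk(p) for p in q]); hi=(abs(w[:,0])<30)
yy,zz=w[hi,1],q[hi,2]
for a in range(40,176,4):
    k=(yy>=a)&(yy<a+4)
    if k.sum(): print(a,k.sum(),round(np.median(zz[k])),end=" | ")
```

```text
px [312.  84.] 36001 rect [603.8 -52.1] [38.2 64.1] 83.5 z5/50/95 [57.6 58.7 59.8] med [603.5 -53.2  58.7]
px [315. 315.] 37275 rect [610.8  18. ] [64.5 64.3] 83.3 z5/50/95 [59.1 60.4 61.3] med [610.4  11.9  60.4]
56 2 376 | 60 28 380 | 64 42 380 | 68 46 378 | 72 50 375 | 76 51 373 | 80 56 370 | 84 48 368 | 88 49 358 | 92 47 356 | 96 50 356 | 100 45 355 | 104 42 356 | 108 43 354 | 112 42 355 | 116 34 353 | 120 39 352 | 124 35 354 | 128 31 351 | 132 29 353 | 136 26 352 | 140 21 349 | 144 24 349 | 148 22 348 | 152 20 352 | 156 18 353 | 160 6 347 |
```

View pics/s2.png

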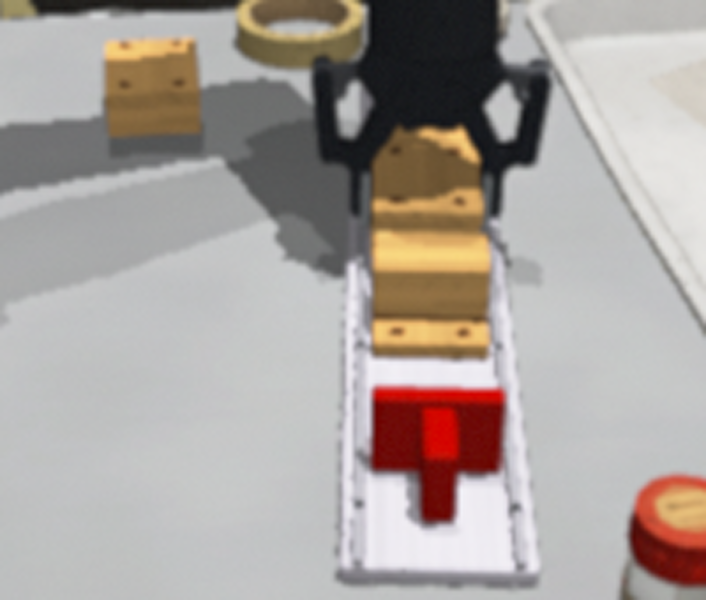

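The side view shows block A standing level in the lane next to the first block, with the brim-down block and stop in front at (430,290) and (435,430). I'll check the end plate's inner face in the first top cloud.

Run:
```python
from h import *
d=np.load("top0.npz"); P=d["P"].reshape(-1,3); im=d["im"]; wd=wood(im).ravel()
w=(P[:,:2]-O); x=w@[np.cos(W),np.sin(W)]; y=w@[-np.sin(W),np.cos(W)]; z=P[:,2]
k=(abs(x)<26)
for a in range(50,184,3):
    j=k&(y>=a)&(y<a+3)
    if j.sum(): print(a,j.sum(),round(float(np.nanmedian(z[j]))),round(float(np.mean(wd[j])),1),end=" | ")
k=(abs(x)<50)&(z>7)&(z<70)&(y<190)&(y>-250); print("\ny ext",np.nanpercentile(y[k],[.2,99.8]), "x ext",np.nanpercentile(x[k],[.5,99.5]))
```

```text
50 26 10 0.0 | 53 27 12 0.0 | 56 23 11 0.0 | 59 29 22 0.9 | 62 23 24 1.0 | 65 27 24 1.0 | 68 24 25 0.9 | 71 27 22 1.0 | 74 24 22 1.0 | 77 26 22 1.0 | 80 37 54 1.0 | 83 27 58 1.0 | 86 26 58 1.0 | 89 28 56 1.0 | 92 25 59 1.0 | 95 25 57 1.0 | 98 27 57 1.0 | 101 29 58 1.0 | 104 23 59 1.0 | 107 25 57 1.0 | 110 26 57 1.0 | 113 28 59 1.0 | 116 18 57 1.0 | 119 14 24 1.0 | 122 26 24 1.0 | 125 26 24 1.0 | 128 26 24 0.8 | 131 22 23 1.0 | 134 29 24 0.9 | 137 17 23 0.0 | 140 25 12 0.0 | 143 21 10 0.0 | 146 64 34 0.0 | 149 28 60 0.0 | 152 25 61 0.0 | 155 28 61 0.0 | 158 13 59 0.0 | 164 22 13 0.0 | 167 23 12 0.0 | 170 17 4 0.0 | 173 25 -1 0.0 | 176 23 0 0.0 | 179 24 1 0.0 | 182 25 0 0.0 | 
y ext [-228.35207022  170.17604043] x ext [-46.74093136  46.46123958]
```

Call:
servo_tool(rotation=[[0,0,0],[0,0,0],[0,0,0],[0,0,0],[0,0,0],[0,0,0],[0,0,0],[0,0,0]], slide=[[-0.002,-0.018,-0.005],[-0.002,-0.018,-0.005],[-0.002,-0.018,0],[-0.002,-0.018,0.1],[-0.01,-0.1,0.3],[-0.025,-0.25,0.3],[-0.04,-0.41,0.3],[-0.04,-0.41,0.3]], grip=[-1,1,1,1,1,1,1,1])

```text
clock: 12.62
position: [603.8, -53.2, 81.5]
ee_rot: [-0.664, 0.748, -0.0, 0.0]
contact_force: [-0.1, 0.6, -0.7]
gripper_width: 85.6
grasp_force: 0.0
```

Run:
```python
from h import *
im,P=cloud("wrist");im,P=cloud("wrist");s=read_state(); print(np.round(s["position"],1),rk(s["position"]),np.round(s["ee_rot"],4))
m=wood(im)&(P[...,2]>50)&(P[...,2]<64); rects(im,P,m,400)
im,P=cloud("top"); m=wood(im)&(P[...,2]>30);m[:175]=0; m[260:]=0; rects(im,P,m,100)
```

```text
[604.2 -51.7  81.4] [  0.8 -29.7] [-6.645e-01  7.473e-01 -2.000e-04  4.000e-04]
px [317. 276.] 10623 rect [603.6 -52.4] [38.3 64.4] 83.5 z5/50/95 [56.6 58.7 59.7] med [603.4 -54.6  58.7]
px [319. 375.] 7913 rect [609.    2.6] [36.8 64.3] 82.1 z5/50/95 [53.  58.6 59.7] med [609.4  -1.3  58.6]
px [305. 230.] 182 rect [576.1  26.1] [55.7 72.7] 14.9 z5/50/95 [52.5 57.3 62.3] med [593.3  27.   57.3]
```

Call:
servo_tool(rotation=[[0,0,0],[0,0,0],[0,0,0],[0,0,0],[0,0,0],[0,0,0]], slide=[[0,0,-0.2],[0,0,-0.3],[0,0,-0.3],[0,0,-0.3],[0,0,-0.3],[0,0,-0.3]], grip=[1,1,1,-1,-1,-1])

```text
clock: 13.52
position: [605.0, -51.7, 22.6]
ee_rot: [-0.665, 0.747, -0.001, 0.001]
contact_force: [0.6, 2.5, 4.3]
gripper_width: 63.3
grasp_force: 67.7
```

Call:
servo_tool(rotation=[[0,0,0],[0,0,0],[0,0,0],[0,0,0],[0,0,0],[0,0,0]], slide=[[0,0,0.003],[0.004,0.03,0.003],[0.008,0.06,0.003],[0.01,0.085,0.003],[0.012,0.1,0.003],[0.012,0.11,0.003]], grip=[-1,-1,-1,-1,-1,-1])

```text
clock: 14.28
position: [606.5, -32.2, 22.6]
ee_rot: [-0.665, 0.747, -0.001, -0.001]
contact_force: [1.9, -15.7, 4.4]
gripper_width: 63.1
grasp_force: 68.0
```

Call:
servo_tool(rotation=[[0,0,0],[0,0,0],[0,0,0],[0,0,0],[0,0,0],[0,0,0.01],[0,0,0.0222],[0,0,0.0222]], slide=[[-0.001,-0.012,0],[-0.001,-0.012,0],[-0.001,-0.012,0],[0,0,0.2],[0,0,0.45],[-0.2,0.2,0.45],[-0.4,0.4,0.45],[-0.6,0.62,0.45]], grip=[-1,1,1,1,1,1,1,1])

```text
clock: 15.28
position: [484.8, 94.7, 111.5]
ee_rot: [0.715, -0.699, -0.0, 0.0]
contact_force: [1.1, 1.0, 0.5]
gripper_width: 85.1
grasp_force: 0.0
```

Call:
servo_tool(rotation=[[0,0,0],[0,0,0],[0,0,0],[0,0,0]], slide=[[-0.1,0.3,0],[-0.185,0.6,0],[-0.185,0.601,0],[-0.185,0.601,0]], grip=[1,1,1,1])

```text
clock: 15.78
position: [448.7, 214.1, 111.3]
ee_rot: [0.715, -0.699, -0.0, 0.001]
contact_force: [-0.0, -0.2, -1.3]
gripper_width: 85.5
grasp_force: 0.0
```

Run:
```python
from h import *
im,P=cloud("wrist");im,P=cloud("wrist");s=read_state(); print(np.round(s["position"],1),np.round(s["ee_rot"],4))
m=wood(im)&(P[...,2]>38)&(P[...,2]<64); rects(im,P,m,400)
im,P=cloud("top"); m=wood(im)&(P[...,2]>38);m[:175]=0; m[260:]=0; rects(im,P,m,100)
```

```text
[449.2 213.  111.4] [ 7.144e-01 -6.997e-01 -1.000e-04  5.000e-04]
px [23. 21.] 1922 rect [596.8 100.8] [31.9 15.8] 36.8 z5/50/95 [39.3 51.9 59.5] med [590.9  98.8  51.9]
px [316. 248.] 14435 rect [449.1 214.1] [64.1 79.8] 0.8 z5/50/95 [45.5 46.7 47.8] med [449.2 210.1  46.7]
px [456. 200.] 100 rect [ 666.9 -323.6] [24.9 25. ] 6.7 z5/50/95 [101.1 106.  111.2] med [ 666.3 -324.   106. ]
px [306. 223.] 1675 rect [612.2  26.1] [156.6  65.2] 83.0 z5/50/95 [52.  57.3 62.2] med [611.2  26.2  57.3]
```

Call:
servo_tool(rotation=[[0,0,0],[0,0,0],[0,0,0],[0,0,0],[0,0,0],[0,0,0],[0,0,0]], slide=[[0,0,-0.25],[0,0,-0.45],[0,0,-0.522],[0,0,-0.522],[0,0,-0.522],[0,0,-0.522],[0,0,-0.522]], grip=[1,1,1,1,-1,-1,-1])

```text
clock: 16.8
position: [450.3, 214.9, 9.0]
ee_rot: [0.715, -0.699, 0.0, -0.002]
contact_force: [0.4, -0.7, 5.9]
gripper_width: 63.4
grasp_force: 67.2
```

Call:
servo_tool(rotation=[[0,0,0],[0,0,0],[0,0,-0.01],[0,0,-0.0217],[0,0,-0.0217],[0,0,-0.0217]], slide=[[0,0,0.22],[0,0,0.44],[0.1,-0.22,0.44],[0.2,-0.45,0.44],[0.3,-0.68,0.44],[0.37,-0.78,0.44]], grip=[-1,-1,-1,-1,-1,-1])

```text
clock: 17.55
position: [523.1, 55.8, 95.4]
ee_rot: [-0.665, 0.747, 0.0, -0.0]
contact_force: [-0.2, 0.6, -1.4]
gripper_width: 63.1
grasp_force: 67.2
```

Call:
servo_tool(rotation=[[0,0,0],[0,0,0],[0,0,0],[0,0,0],[0,0,0],[0,0,0]], slide=[[0.1,-0.22,0],[0.2,-0.45,0],[0.3,-0.68,0],[0.3725,-0.7785,0],[0.3725,-0.7785,0],[0.3725,-0.7785,0]], grip=[-1,-1,-1,-1,-1,-1])

```text
clock: 18.3
position: [596.9, -97.3, 95.0]
ee_rot: [-0.666, 0.746, 0.001, -0.0]
contact_force: [0.4, -0.2, -1.3]
gripper_width: 63.4
grasp_force: 67.2
```

Run:
```python
from h import *
im,P=cloud("wrist");im,P=cloud("wrist");s=read_state(); print(np.round(s["position"],1),rk(s["position"]),np.round(s["ee_rot"],4))
m=wood(im)&(P[...,2]>50); rects(im,P,m,400); lane(P,O,(-200,-60))
im,P=cloud("top"); m=wood(im)&(P[...,2]>38);m[:175]=0; m[260:]=0; rects(im,P,m,100)
```

```text
[597.1 -96.8  95.3] [ -1.  -75.2] [-6.660e-01  7.459e-01  2.000e-04 -1.000e-04]
px [315. 314.] 37412 rect [ 599.5 -105. ] [65.3 70.5] 83.5 z5/50/95 [131.5 132.8 133.8] med [ 596.  -110.8  132.8]
-200 floor [-33.9  33.8] railL [-40.6 -35.1] railR [34.9 40.6]
-180 floor [-33.8  33.8] railL [-40.9 -35.3] railR [35.  40.7]
-160 floor [-33.4  33.3] railL [-40.7 -35.2] railR [35.  40.5]
-140 floor [-33.3  33.1] railL [-40.7 -35.1] railR [35.  40.6]
-120 floor [-33.3  33.1] railL [-40.7 -35.2] railR [34.9 40.7]
-100 floor [-33.2  33.2] railL [-40.6 -35.1] railR [35.  40.6]
px [456. 200.] 100 rect [ 667.2 -323.2] [24.4 26.4] 4.3 z5/50/95 [101.9 106.7 110.6] med [ 666.5 -323.3  106.7]
px [326. 231.] 195 rect [588.7 -23.2] [54.1 65.2] 30.2 z5/50/95 [53.  57.7 62.5] med [594.8 -27.1  57.7]
```

Call:
servo_tool(rotation=[[0,0,0],[0,0,0],[0,0,0],[0,0,0],[0,0,0],[0,0,0],[0,0,0],[0,0,0]], slide=[[0,0,-0.15],[0,0,-0.25],[0,0,-0.3],[0,0,-0.32],[0,0,-0.335],[0,0,-0.35],[0,0,-0.365],[0,0,-0.374]], grip=[-1,-1,-1,-1,-1,-1,-1,-1])

```text
clock: 19.45
position: [597.8, -97.8, 21.1]
ee_rot: [-0.666, 0.746, -0.0, -0.0]
contact_force: [-4.1, 1.6, 8.6]
gripper_width: 63.0
grasp_force: 68.3
```

Seated at 21.1 mm. Now I'll slide it up against the row.

Call:
servo_tool(rotation=[[0,0,0],[0,0,0],[0,0,0],[0,0,0],[0,0,0]], slide=[[0,0,0.003],[0.002,0.02,0.003],[0.004,0.035,0.003],[0.006,0.048,0.003],[0.006,0.052,0.003]], grip=[-1,-1,-1,-1,-1])

```text
clock: 20.08
position: [598.4, -91.3, 21.4]
ee_rot: [-0.665, 0.747, -0.001, -0.002]
contact_force: [0.9, -19.3, -0.9]
gripper_width: 63.5
grasp_force: 67.4
```

Call:
servo_tool(rotation=[[0,0,0],[0,0,0],[0,0,0],[0,0,0],[0,0,0],[0,0,0],[0,0,0],[0,0,0]], slide=[[-0.002,-0.018,0],[-0.002,-0.018,0],[-0.002,-0.018,0],[-0.002,-0.018,0.2],[-0.005,-0.05,0.4],[-0.035,-0.32,0.4],[-0.067,-0.591,0.4],[-0.067,-0.591,0.4]], grip=[-1,1,1,1,1,1,1,1])

```text
clock: 21.08
position: [585.0, -208.0, 101.2]
ee_rot: [-0.664, 0.748, -0.0, 0.0]
contact_force: [0.2, -0.0, 0.3]
gripper_width: 85.2
grasp_force: 0.0
```

Run:
```python
from h import *
im,P=cloud("top"); m=wood(im)&(P[...,2]>38);m[:175]=0; m[260:]=0; rects(im,P,m,100)
im,P=cloud("wrist");im,P=cloud("wrist");s=read_state(); print(np.round(s["position"],1),rk(s["position"]),np.round(s["ee_rot"],4))
h=cv2.cvtColor(im,cv2.COLOR_RGB2HSV); red=((h[...,0]<8)|(h[...,0]>172))&(h[...,1]>130)&(P[...,2]>54)&(P[...,2]<66); rects(im,P,red,100)
cv2.imwrite("pics/w5.png",im[...,::-1])
```

```text
px [298. 223.] 1233 rect [586.5  47.7] [123.  120.4] 80.3 z5/50/95 [51.8 57.4 63.2] med [611.1  46.1  57.4]
[ 585.7 -204.8  101.1] [ 1.000e-01 -1.838e+02] [-6.659e-01  7.461e-01  0.000e+00  1.000e-04]
px [316. 287.] 5176 rect [ 586.3 -200.8] [48.6 64.8] 83.5 z5/50/95 [55.7 59.2 62.8] med [ 586.  -188.6   59.2]
```

View pics/w5.png

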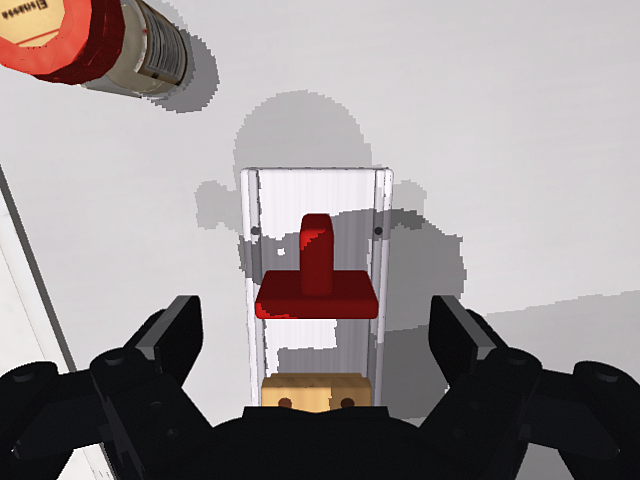

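The wrist view shows the fin at (317,255) and the stop plate at (316,295). Block A's brim edge is at row 380, so the lane in between is clear. The fingers straddle the lane.

Call:
servo_tool(rotation=[[0,0,0],[0,0,0],[0,0,0],[0,0,0],[0,0,0],[0,0,0],[0,0,0],[0,0,0]], slide=[[0,-0.005,-0.2],[0,-0.005,-0.34],[0,-0.005,-0.36],[0,-0.005,-0.36],[0,-0.005,-0.36],[0,-0.005,-0.36],[0,-0.005,-0.36],[0,-0.005,-0.36]], grip=[1,1,1,-1,-1,-1,-1,-1])

```text
clock: 22.22
position: [585.1, -206.5, 30.1]
ee_rot: [-0.666, 0.746, 0.0, -0.0]
contact_force: [-2.5, 1.6, 5.9]
gripper_width: 17.2
grasp_force: 59.7
```

Call:
servo_tool(rotation=[[0,0,0],[0,0,0],[0,0,0],[0,0,0],[0,0,0],[0,0,0],[0,0,0],[0,0,0]], slide=[[0.007,0.06,0],[0.014,0.12,0],[0.02,0.17,0],[0.023,0.2,0],[0.025,0.22,0],[0.027,0.235,0],[0.029,0.245,0],[0.029,0.25,0]], grip=[-1,-1,-1,-1,-1,-1,-1,-1])

```text
clock: 23.22
position: [590.3, -161.5, 30.2]
ee_rot: [-0.665, 0.746, -0.001, -0.002]
contact_force: [-3.7, -23.0, 2.9]
gripper_width: 17.2
grasp_force: 59.3
```

Call:
servo_tool(rotation=[[0,0,0],[0,0,0],[0,0,0],[0,0,0],[0,0,0],[0,0,0],[0,0,0],[0,0,0]], slide=[[-0.001,-0.018,0],[-0.001,-0.018,0],[-0.001,-0.018,0],[-0.001,-0.018,0],[0,-0.02,0.2],[0,-0.05,0.5],[-0.2,-0.1,0.7],[-0.5,-0.2,0.8]], grip=[-1,1,1,1,1,1,1,1])

```text
clock: 24.22
position: [496.0, -195.2, 190.4]
ee_rot: [-0.666, 0.746, -0.002, 0.002]
contact_force: [-0.5, -1.7, -0.2]
gripper_width: 85.4
grasp_force: 0.0
```

Call:
servo_tool(rotation=[[0,0,0],[0,0,0],[0,0,0],[0,0,0],[0,0,0]], slide=[[-0.2,-0.1,0.1],[-0.4,-0.3,0.1],[-0.4,-0.5,0.1],[-0.4,-0.5,0.1],[-0.4,-0.5,0.1]], grip=[1,1,1,1,1])

```text
clock: 24.85
position: [414.8, -295.0, 207.7]
ee_rot: [-0.666, 0.746, 0.0, -0.0]
contact_force: [-0.3, 0.4, 0.4]
gripper_width: 85.4
grasp_force: 0.0
```

Run:
```python
from h import *
im,P=cloud("top"); m=wood(im)&(P[...,2]>38);m[:175]=0; m[260:]=0; rects(im,P,m,100)
h=cv2.cvtColor(im,cv2.COLOR_RGB2HSV); red=((h[...,0]<8)|(h[...,0]>172))&(h[...,1]>130); red[:205]=0; red[265:]=0
q=P[red]; y=np.array([rk(p)[1] for p in q]); print("stop y",np.percentile(y,[1,99]))
print("bystanders"); m=P[...,2]>7; m[:175]=0; m[265:]=0; m[:,205:430]=0; rects(im,P,m,200)
cv2.imwrite("pics/t9.png",cv2.resize(im[190:270,240:430],(760,320),interpolation=2)[...,::-1])
s,_=cloud("side"); cv2.imwrite("pics/s9.png",cv2.resize(s[200:360,300:420],(450,600),interpolation=2)[...,::-1])
a=cv2.imread("pics/t9.png"); b=cv2.resize(cv2.imread("pics/s9.png"),(210,280)); c=np.zeros((600,760,3),np.uint8); c[:320]=a; c[320:,:210]=b; cv2.imwrite("pics/fin.png",c)
```

```text
px [456. 200.] 101 rect [ 666.8 -323.8] [25.  23.9] 87.9 z5/50/95 [102.2 106.4 110.9] med [ 666.2 -323.8  106.4]
px [323. 226.] 2556 rect [607.1 -14.1] [238.1  65.6] 83.0 z5/50/95 [51.9 57.3 62.4] med [606.4 -14.6  57.3]
stop y [nan nan]
bystanders
px [557. 193.] 1111 rect [ 701.9 -578.4] [ 84.2 148. ] 40.5 z5/50/95 [ 9.5 43.4 79.6] med [ 706.3 -588.    43.4]
px [504. 186.] 363 rect [ 718.6 -455.5] [41.2 37.2] 4.3 z5/50/95 [17.8 63.9 90.1] med [ 713.8 -450.9   63.9]
px [179. 193.] 649 rect [687.7 343.8] [69.1 69.5] 25.6 z5/50/95 [15.7 26.5 45.8] med [683.7 340.6  26.5]
px [451. 204.] 494 rect [ 665.9 -321.3] [43.8 44.6] 81.6 z5/50/95 [ 20.4 102.2 110.4] med [ 660.5 -315.1  102.2]
px [180. 243.] 571 rect [560.6 334.9] [95.7 95.1] 64.5 z5/50/95 [11.  23.1 28.3] med [559.7 336.1  23.1]
px [505. 251.] 3431 rect [ 550.2 -391.2] [112.3 464.2] 9.2 z5/50/95 [ 44.   61.6 536.7] med [ 553.1 -448.2   61.6]
```

View pics/fin.png

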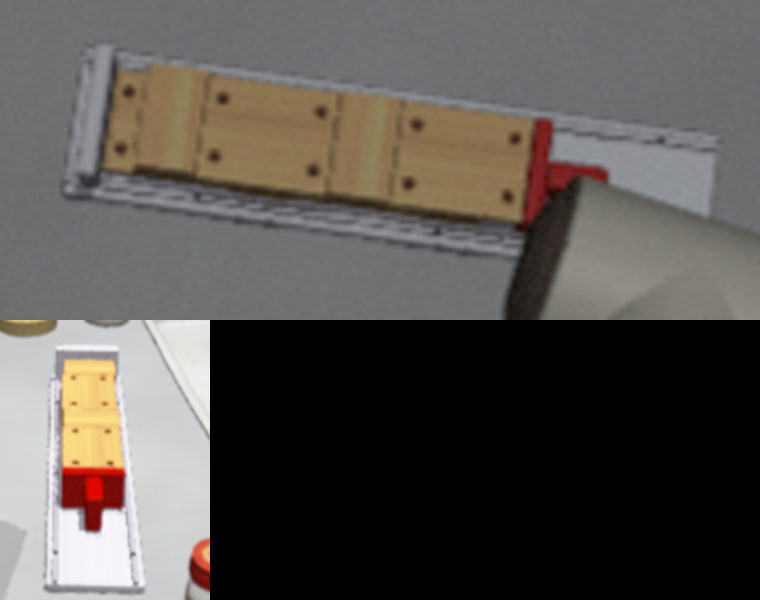

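The final view shows the row packed tight between the end plate (x≈90) and the red stop (x≈540), level and straight. The bystanders haven't moved and the arm is clear.

```bash
python3 -c "
from bench import job_done; print(job_done())"
```

```text
the job is handed in; nothing more can be done
None
```

The three loose blocks are in the rack beside the first, alternating brim-down and crown-down. The red stop is pushed up tight against the row and released, and the tape, jar and timer have not moved. The job is handed in at about 25 s, but the hand-in returned no verdict.

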